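# Gauge the gap under the hold-down bar with packing plates

## Robot

A 7-joint arm with a two-finger parallel gripper is mounted at the origin on a cart in front of the work surface, level with it; the furniture and walls round the work are solid. World frame = base frame: x ahead of the robot, y to its left, z up, the work surface at z = 0. Lengths are in mm, angles in rad, forces in N, time in s.
With the tool pointing down it reaches from about 350 to 900 mm from the base axis. Payload 7.2 kg.
Tool frame: the origin (TCP) lies at the very end of the fingers, on their centre line; the grasp point (between the pads) lies 19 mm behind it (env.grip_depth is the distance from the TCP to the grasp point, in mm); z points along the fingers, y is the direction in which the jaws open and shut (so a half turn about z gives the same grasp; the last joint's range is limited). The gripper opens to 88 mm and grips with 3 to 60 N. Pads are 20 mm wide; open, the fingers measure 115 mm over their backs; the gripper's body (75 mm by 178 mm) begins 61 mm behind the grasp point.
Start: joints at [-1.33, 0.411, -0.013, 1.596, 0.006, 1.134, -0.082], TCP at [189.957, 595.437, 222.653] pointing down, gripper open.
Joint ranges: [-2.95, 2.95], [-0.29, 1.99], [-1.47, 1.44], [0.14, 2.54], [-1.03, 4.17], [0.13, 1.85], [-2.86, 2.86]. Speed limits (rad/s): [2.39, 2.39, 3.01, 3.01, 3.14, 3.14, 3.14].

## Interface

Orientations are given as a 3x3 rotation matrix whose columns are the frame's x, y, z axes.
In Python, from cell import env gives the robot as it stands.
- The arm moves only by the tool jog_arm, never from a script. Its argument "series" is a list that holds one entry, the list of rows, each a list of 5 numbers: the opening, from -1 (shut) to 1 (fully open), so that 0 is half open, then the shift along the tool's x, y, z in mm, then the turn about the tool's z in rad. A call has 1 to 5 rows; each row shifts and turns the commanded pose from where the row before left it, along the tool's axes as they then stand; what a row does not reach is not made up. A row lasts 1/12 s, in which the tool goes at most 41.7 mm and 7.16 degrees, less where a joint would pass 70% of its speed; a pose out of reach is approached as far as the arm can. A call with a gripper value outside its range is refused whole. The fingers move at their own pace and stop on an object; "grip_force" is the grip in N (left out, the last holds). Time passes only in rows, so rows that do not move let the fingers close. It gives the time, the measured TCP pose, the force and the opening at its end, in the units of the state.
- env.state(): the state, without advancing time (a new reading comes with each control period).
- env.grab_frame(name): name is "scene" or "top" or "wrist"; returns a dict with "img" (400x640x3 uint8, red, green, blue), "range_z" (400x640 float32, mm along the optical axis (not along the pixel's ray), 0 where there is no reading), "fx", "fy", "cx", "cy" (pixels), "camera_from_world" (4x4, takes a point from world to camera coordinates); the wrist camera has in their place "T_tool_cam" (4x4, takes a point from camera to tool coordinates, whose origin is the TCP and whose axes are the flange's). Camera axes: x right, y up, looking along -z (the intrinsics and any distortion apply to the point x, -y, -z); pixel columns grow to the right and rows downward; lengths in mm; the calibration is good to about 2 mm. A picture is of the moment at which its call begins: read the wrist's pose just before it.
- env.hand_in(): hands the job in, once; it reports no verdict.
Trained networks look in a picture, given as the dict that the camera call returned (one of the last four; its "shot" number tells which), for a name from the list of things; names that differ only in an ending like _2 or _b are one class to them, and where a whole thing is asked for, a point or a joint stands for the part that bears it (a point fixed in the world has none). Each returns a list of dicts, best first, with "conf" (0 to 1); they miss things now and then, are a little off and sometimes report something else, mostly with a low value. They report only what shows in the picture. A call takes as long as a camera call. They do not tell look-alikes from the thing itself.
- env.outline_of(query, picture): "pixels" (400x640 bool, what is visible of it) and "position" ([column, row] in pixels, amid what is visible of it).
The state is a dict: "clock": time; "joint_pos": joint angles; "qd": joint speeds; "tau": joint torques, N m; "tcp_pos": TCP position; "tcp_rot": TCP orientation; "ft_force": force on the tool from outside, world axes, zero at the start; "ft_torque": the same for the moment, N m; "opening": finger opening in mm.
Only numpy, scipy, OpenCV 4.12 (cv2) and the standard library are available. Lean on these libraries where they do the work, as an engineer would, in place of code of your own. Each camera call takes 0.05 s, during which the arm holds its last target.

## Task

The steel hold-down bar is locked at a height nobody noted. Starting with the thinnest, slide the three L-shaped packing plates nose first under the bar, one after another in order of thickness, to find the thickest one that still goes underneath. Leave that plate in, flat on the bench with its nose showing beyond the far side of the bar, leave the other two lying flat on the bench in front with their noses drawn clear of the bar, and do not bump the loupe and the jar standing behind it.

Things in the scene. Friction and masses are not known exactly. Their poses are not given: they have to be found in the camera images.
- hold_down: fixed hold-down: two threaded steel columns, 13 mm thick, 64 high, 300 apart (y), each on a 38x26x8 foot, carrying the bar; 274 mm free between the feet, enough for all plates side by side. Origin: on the bench midway between the columns; x square to the bar, away from the robot (the way plates go in); y along the bar; z up.
- bar_under (a point): centre of the underside of the fixed dark steel bar (326 mm long, 30 mm deep from front to back, 18 mm high, square edges, brass nuts 8 mm high on top at its ends). Its height over the bench is the gap; it is locked rigidly somewhere between 12 and 32 mm and cannot be moved.
- plate_thin: thinnest of three L-shaped steel packing plates, loose, about 0.3 kg: flat foot 100 mm long (x), 44 wide (y), 10 thick; upright tail across its rear end, 10 thick, top 55 above the bench. Origin: centre of the underside, +x to the nose, z up; nose 50 ahead, inner tail face 40 behind, outer 50 behind. Lies before the bar, nose towards it; the plates' places vary.
- plate_thin_nose (a point): middle of the lower nose edge of that plate, on the bench
- plate_middle: middle of three L-shaped steel packing plates, loose, about 0.3 kg: flat foot 100 mm long (x), 44 wide (y), 18 thick; upright tail across its rear end, 10 thick, top 55 above the bench. Origin: centre of the underside, +x to the nose, z up; nose 50 ahead, inner tail face 40 behind, outer 50 behind. Lies before the bar, nose towards it; the plates' places vary.
- plate_middle_nose (a point): middle of the lower nose edge of that plate, on the bench
- plate_thick: thickest of three L-shaped steel packing plates, loose, about 0.3 kg: flat foot 100 mm long (x), 44 wide (y), 26 thick; upright tail across its rear end, 10 thick, top 55 above the bench. Origin: centre of the underside, +x to the nose, z up; nose 50 ahead, inner tail face 40 behind, outer 50 behind. Lies before the bar, nose towards it; the plates' places vary.
- plate_thick_nose (a point): middle of the lower nose edge of that plate, on the bench
- eye_loupe: black eye loupe, 38 mm wide and 32 mm high, loose, standing behind the bar (beyond it, seen from the robot), its near side at least 45 mm beyond the bar's middle line. Origin: centre of its underside
- brush_jar: small glass jar with a stick in it, 40 mm wide and 83 mm high, loose, standing behind the bar, its near side at least 45 mm beyond the bar's middle line. Origin: centre of its underside
Not all that is in view belongs to the job. Leave any yellow look-alike of the plate_thin alone. What is shaped like the plate_middle but purple is not meant.

How it is judged (in metres and radians):
On the way, in this order (a step that is already met when the one before it is completed fails the run):
1. the thinnest plate has been slid under the bar until its nose shows beyond the far side (x of plate_thin_nose in the frame of hold_down above 0.018 m and y of plate_thin_nose in the frame of hold_down between -0.14 and 0.14 m), for 0.1 s.
2. the middle plate has been tried: its nose has been brought up against the front of the bar (within 7 mm) or under it (x of plate_middle_nose in the frame of hold_down above -0.022 m and y of plate_middle_nose in the frame of hold_down between -0.14 and 0.14 m), for 0.05 s.
At the end, for the whole second after the job is handed in: The thickest plate that fits (or the next smaller, if play would be under 1 mm) lies under the bar between the columns, nose at least 3 mm past its far face; the other two noses are at least 7 mm clear in front of the bar; all plates flat on the bench and at rest (((x of plate_thin_nose in the frame of hold_down above 0.018 m and y of plate_thin_nose in the frame of hold_down between -0.14 and 0.14 m and z of bar_under in the frame of hold_down below 0.019 m and x of each of plate_middle_nose, plate_thick_nose in the frame of hold_down below -0.022 m) or (x of plate_middle_nose in the frame of hold_down above 0.018 m and y of plate_middle_nose in the frame of hold_down between -0.14 and 0.14 m and z of bar_under in the frame of hold_down below 0.027 m and x of each of plate_thin_nose, plate_thick_nose in the frame of hold_down below -0.022 m) or (x of plate_thick_nose in the frame of hold_down above 0.018 m and y of plate_thick_nose in the frame of hold_down between -0.14 and 0.14 m and x of each of plate_thin_nose, plate_middle_nose in the frame of hold_down below -0.022 m)) and angle between each of plate_thin, plate_middle, plate_thick's own z axis and vertical below 0.1 rad and height (world z) of plate_thin between -0.004 and 0.005 m and linear speed of each of plate_thin, plate_middle, plate_thick below 0.01 m/s and height (world z) of plate_middle between -0.004 and 0.005 m and height (world z) of plate_thick between -0.004 and 0.005 m); the robot touches nothing.
It fails at once if the loupe behind the bar is shifted by more than 10 mm or tipped over (distance of eye_loupe from where it was at the start of the episode above 0.01 m or angle between eye_loupe's own z axis and vertical above 0.35 rad).
It fails at once if the jar behind the bar is shifted by more than 10 mm or tipped over (distance of brush_jar from where it was at the start of the episode above 0.01 m or angle between brush_jar's own z axis and vertical above 0.35 rad).
It also fails if it takes over 64 s, if anything falls off the work surface, if the arm or the gripper's body presses on something with over 40 N, if the wrist force passes 120 N, or if a joint passes its speed limit or range.

## Working session

There is one attempt and no reset: what is moved stays moved. The work goes in short steps, Python scripts to look and compute and a tool call to move; the robot and the scene stay as the last step left them, time stands still between calls to the robot, and variables do not carry over. Pictures are saved under pics/ and viewed, and the job is handed in when it is done.

Besides the shell and the picture viewer there is one more tool, called after "Call:" by a JSON object that holds its "fn" and its "kwargs". jog_arm: Moves the arm, as the interface text tells. Its arguments: {"type":"object","properties":{"series":{"type":"array","items":{"type":"array","items":{"type":"array","items":{"type":"number"}}}},"grip_force":{"type":"number"}},"required":["series"]}

```bash
mkdir -p pics; ls
cat > h.py <<'E'
import numpy as np, cv2
from cell import env
def save(img,name,crop=None,scale=1):
    im=img if crop is None else img[crop[1]:crop[3],crop[0]:crop[2]]
    if scale!=1: im=cv2.resize(im,None,fx=scale,fy=scale,interpolation=cv2.INTER_CUBIC)
    cv2.imwrite('pics/'+name,cv2.cvtColor(im,cv2.COLOR_RGB2BGR))
def world(f):
    h,w=f['range_z'].shape
    u,v=np.meshgrid(np.arange(w),np.arange(h)); z=f['range_z']
    P=np.stack([(u-f['cx'])/f['fx']*z,-(v-f['cy'])/f['fy']*z,-z,np.ones_like(z)],-1)
    M=np.linalg.inv(f['camera_from_world'])
    W=(P@M.T)[...,:3]; W[z==0]=np.nan
    return W
E
python3 - <<'E'
from h import *
s=env.state(); print(s)
for n in ['scene','top']:
    f=env.grab_frame(n); save(f['img'],n+'0.png'); np.savez(n+'0.npz',W=world(f),**{k:v for k,v in f.items() if k!='shot'})
    print({k:v for k,v in f.items() if k not in('img','range_z')})
E
```

```text
pics
{'clock': 0.0, 'joint_pos': array([-1.3301769 ,  0.41188889, -0.01268898,  1.59704346,  0.00563963,
        1.13429106, -0.08220289]), 'qd': array([-1.23293058e-03,  2.39623132e-04, -6.39788238e-05,  8.79060863e-04,
        1.16817407e-03,  1.50771224e-03, -1.49876672e-03]), 'tau': array([-1.53237615e-04, -5.87963605e+01,  6.41664527e-01, -2.91055262e+01,
       -5.38475288e-02,  1.83130248e-02,  1.13171968e-04]), 'tcp_pos': array([189.87132339, 594.93200482, 221.81631298]), 'tcp_rot': array([[-9.52698364e-01,  3.03917287e-01, -3.31865892e-04],
       [ 3.03917427e-01,  9.52697099e-01, -1.56051429e-03],
       [-1.58099598e-04, -1.58755924e-03, -9.99998727e-01]]), 'ft_force': array([-0.44199303, -0.73233885, -0.59974683]), 'ft_torque': array([-0.0112241 , -0.05407479, -0.00778412]), 'opening': 87.71623796456146}
{'fx': 518.8620447547368, 'fy': 518.8620447547368, 'cx': 325.8454183288722, 'cy': 202.41181939791628, 'camera_from_world': array([[ 5.65142035e-01, -8.24849820e-01, -1.54030594e-02,
        -2.96683088e+02],
       [ 6.53942935e-01,  4.36507151e-01,  6.17915969e-01,
        -3.58662908e+02],
       [-5.02964331e-01, -3.59283010e-01,  7.86093252e-01,
        -6.44307986e+02],
       [ 0.00000000e+00,  0.00000000e+00,  0.00000000e+00,
         1.00000000e+00]]), 'shot': 1}
{'fx': 507.971459154486, 'fy': 507.971459154486, 'cx': 318.80905661030164, 'cy': 198.303996138005, 'camera_from_world': array([[-5.56835303e-03, -9.99984491e-01, -1.08812225e-04,
        -2.77368733e+01],
       [ 9.84810040e-01, -5.50273946e-03,  1.73547989e-01,
        -5.38270462e+02],
       [-1.73545896e-01,  8.59217099e-04,  9.84825408e-01,
        -9.30430115e+02],
       [ 0.00000000e+00,  0.00000000e+00,  0.00000000e+00,
         1.00000000e+00]]), 'shot': 2}
```

View pics/scene0.png

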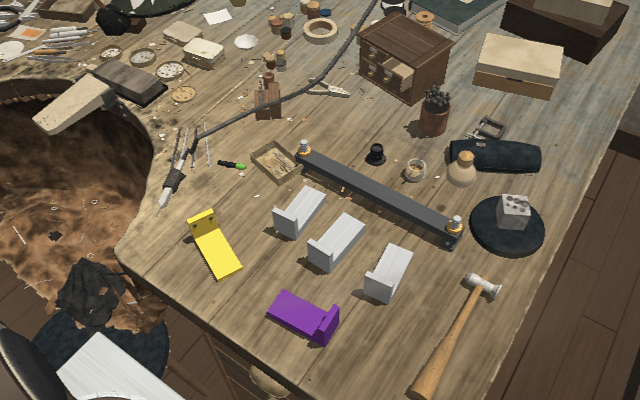

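View pics/top0.png

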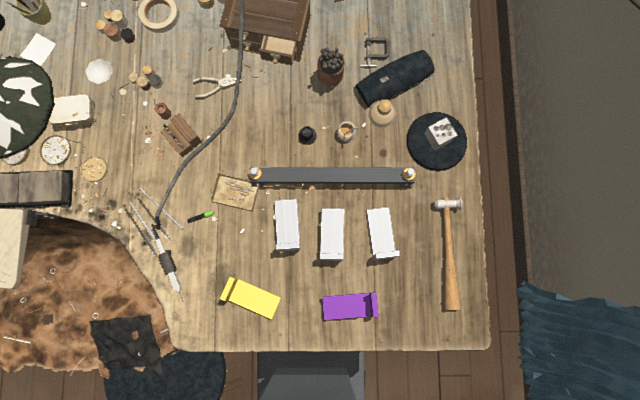

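The top view shows three steel plates at (287,225), (332,234) and (382,233). The yellow look-alike is at (250,297) and the purple one at (350,306). The bar runs from (255,175) to (410,175), with the loupe at (307,135) and the jar at (346,131) behind it. Next I measure plate thicknesses and poses from depth.

```bash
cat > m.py <<'E'
from h import *
import sys
def plates(f,W):
    hsv=cv2.cvtColor(f['img'],cv2.COLOR_RGB2HSV)
    roi=(W[...,0]>350)&(W[...,0]<620)&(W[...,1]>-260)&(W[...,1]<200)
    m=(roi&(W[...,2]>5.5)&(W[...,2]<70)&(hsv[...,1]<45)&(hsv[...,2]>110)).astype(np.uint8)
    m=cv2.morphologyEx(m,cv2.MORPH_OPEN,np.ones((3,3),np.uint8))
    n,l,st,c=cv2.connectedComponentsWithStats(m)
    for i in range(1,n):
        if st[i,4]<150: continue
        P=W[l==i]; z=P[:,2]
        foot=P[z<np.median(z)+5]; h=np.median(foot[:,2])
        r=cv2.minAreaRect(P[:,:2].astype(np.float32))
        fr=cv2.minAreaRect(foot[:,:2].astype(np.float32))
        print('px',c[i].round(),'n',st[i,4],'footz %.1f zmax %.1f'%(h,np.nanpercentile(z,99)),'rect',np.round(r[0],1),np.round(r[1],1),round(r[2],1),'box',cv2.boxPoints(r).round(1).tolist())
if __name__=='__main__':
    for n in ['scene0','top0']:
        d=np.load(n+'.npz'); print(n); plates(d,d['W'])
    d=np.load('top0.npz');W=d['W']
    print('bench z',np.nanmedian(W[200:260,305:315,2]))
    print('bar top', np.round([W[175,c] for c in (270,300,330,360,395)],1).tolist())
    for c in (290,330,380):
        print('bar col',c,[W[r,c].round(1).tolist() for r in range(164,190,2)])
E
python3 m.py
python3 - <<'E'
from h import *
d=np.load('top0.npz'); save(d['img'],'crop0.png',(220,110,440,280),3.6)
f=env.grab_frame('top')
W=world(f)
for q in ['eye_loupe','brush_jar','hold_down','plate_thin','plate_middle','plate_thick']:
    for o in env.outline_of(q,f)[:4]:
        P=W[o['pixels']]; print(q,round(o['conf'],2),np.round(o['position']),np.nanmin(P,0).round(),np.nanmax(P,0).round())
E
```

```text
scene0
px [303. 206.] n 1047 footz 18.9 zmax 57.4 rect [493.5  31.8] [101.3  45.2] 3.6 box [[441.5, 51.20000076293945], [444.3999938964844, 6.099999904632568], [545.5, 12.5], [542.7000122070312, 57.599998474121094]]
px [339. 238.] n 1393 footz 26.6 zmax 57.1 rect [473.5 -56.7] [ 45.1 101.2] 87.9 box [[422.20001220703125, -77.4000015258789], [523.2999877929688, -81.0], [524.9000244140625, -35.900001525878906], [423.79998779296875, -32.29999923706055]]
px [391. 266.] n 1173 footz 10.8 zmax 57.5 rect [ 475.7 -153.8] [100.5  44.2] 6.9 box [[423.1000061035156, -137.8000030517578], [428.3999938964844, -181.6999969482422], [528.2000122070312, -169.6999969482422], [522.9000244140625, -125.80000305175781]]
top0
px [369. 174.] n 727 footz 36.5 zmax 40.6 rect [ 587.9 -123.4] [137.3  28.6] 87.1 box [[570.2000122070312, -191.3000030517578], [598.7999877929688, -192.6999969482422], [605.5999755859375, -55.599998474121094], [577.0999755859375, -54.20000076293945]]
px [286. 224.] n 1098 footz 18.5 zmax 57.6 rect [491.5  33. ] [100.1  43.9] 3.8 box [[440.1000061035156, 51.5], [443.0, 7.80000019073486
[... 1520 characters left out ...]
 -154.9, 1.0], [571.3, -155.1, -1.4], [566.9, -154.8, -0.0]]
eye_loupe 0.63 [306. 134.] [658. -24.  -3.] [698.  12.  36.]
brush_jar 0.75 [347. 133.] [ 663. -106.   -1.] [699. -68.  80.]
brush_jar 0.45 [382. 238.] [ 422. -178.   -0.] [ 524. -126.   60.]
hold_down 0.77 [406. 175.] [ 566. -216.   -1.] [593. 101.  68.]
hold_down 0.64 [329. 231.] [421. -76.  -0.] [521. -31.  59.]
plate_thin 0.8 [248. 296.] [311.  47.  -3.] [390. 156.  59.]
plate_thin 0.79 [383. 232.] [ 422. -181.   -2.] [ 524. -126.   60.]
plate_middle 0.97 [352. 308.] [ 310. -141.   -0.] [359. -36.  60.]
plate_middle 0.58 [285. 225.] [440.   7.  -5.] [546.  59.  60.]
plate_thick 0.93 [331. 235.] [420. -78.  -2.] [521. -30.  59.]
```

View pics/crop0.png

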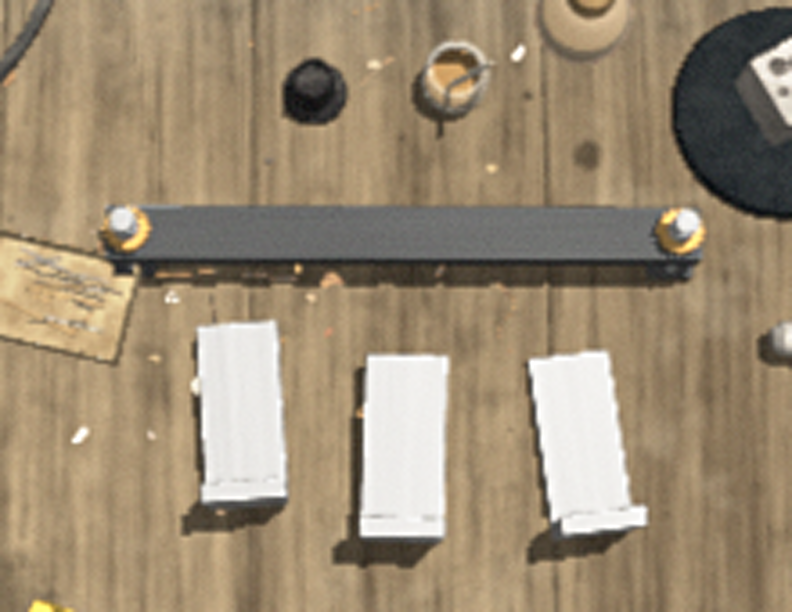

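Run:
```python
from h import *
for n in ['top0','scene0']:
    d=np.load(n+'.npz');W=d['W'];im=d['img'].astype(int)
    m=(W[...,2]>26)&(W[...,2]<43)&(W[...,0]>560)&(W[...,0]<612)&(W[...,1]>-190)&(W[...,1]<80)&(im.max(-1)<110)
    m=cv2.erode(m.astype(np.uint8),np.ones((3,3)))>0
    P=W[m]; A=np.c_[P[:,:2]-[586,-57],np.ones(len(P))]
    # bench ref near
    b=(np.abs(W[...,2])<6)&(W[...,0]>530)&(W[...,0]<560)&(W[...,1]>-190)&(W[...,1]<80)
    print(n,m.sum(),'top z med',np.median(P[:,2]),'std',P[:,2].std(),'bench',np.median(W[b][:,2]))
    m=(W[...,2]>26)&(W[...,2]<43)&(W[...,0]>560)&(W[...,0]<612)&(W[...,1]>-190)&(W[...,1]<80)
    r=cv2.minAreaRect(W[m][:,:2].astype(np.float32)); print(r)
    # edges by y-bin
    Q=W[m]; lo=[];hi=[];ys=np.arange(-180,75,10)
    for y in ys:
        q=Q[np.abs(Q[:,1]-y)<5][:,0]; lo.append(q.min());hi.append(q.max())
    print('front fit',np.polyfit(ys+57,lo,1),'back',np.polyfit(ys+57,hi,1))
    nut=(W[...,2]>41)&(W[...,2]<75)&(W[...,0]>560)&(W[...,0]<612)&(W[...,1]>-240)&(W[...,1]<130)
    for s in (W[nut][:,1]>-57,W[nut][:,1]<-57):
        print('nut',W[nut][s].min(0).round(1),W[nut][s].max(0).round(1))
```

```text
top0 143 top z med 36.36583795473257 std 1.730750196809891 bench 0.6577562050539427
((587.82568359375, -55.50146484375), (269.020263671875, 31.512636184692383), 89.43234252929688)
front fit [1.15117219e-02 5.72425264e+02] back [1.45680701e-02 6.02340492e+02]
nut [573.5 -49.   41.1] [599.7 106.8  67.6]
nut [ 572.5 -216.7   41.1] [597.4 -89.8  67.7]
scene0 2120 top z med 36.57801815264048 std 1.9353014847833532 bench 1.0011806203699507
((589.04736328125, -55.00337219238281), (270.04248046875, 34.10657501220703), 89.46476745605469)
front fit [1.12450299e-02 5.73217320e+02] back [9.59163086e-03 6.04615272e+02]
nut [577.5  80.7  41.3] [601.4 104.3  67.1]
nut [ 575.2 -218.7   41.1] [ 598.7 -194.3   67.2]
```

Call:
{"fn": "jog_arm", "kwargs": {"series": [[[1, 0, 0, 0, -0.107], [1, 0, 0, 0, -0.107], [1, 0, 0, 0, -0.107], [1, 0, 0, 0, -0.105]]]}}

```text
clock: 0.78
tcp_pos: [189.9, 595.5, 222.7]
tcp_rot: [[-0.992, -0.122, 0.0], [-0.122, 0.992, 0.0], [-0.0, 0.0, -1.0]]
ft_force: [-0.0, 0.2, 0.3]
opening: 87.7
```

```bash
cat > to.py <<'E'
from h import *
import sys
def to(x,y,z,yaw=None):
    s=env.state();R=s['tcp_rot'];p=s['tcp_pos']
    d=R.T@(np.array([x,y,z])-p)
    ty=np.degrees(np.arctan2(R[1,1],R[0,1]))-90
    print('t %.2f'%s['clock'],'tcp',p.round(1),'yaw %.2f'%ty,'F',s['ft_force'].round(1),'open %.1f'%s['opening'],'| tool shift',d.round(1), 'rows>=%d'%np.ceil(np.linalg.norm(d)/41.7), '' if yaw is None else 'turn %.3f rad'%(-np.radians(yaw-ty)))
a=list(map(float,sys.argv[1:])); 
to(*a)
E
python3 to.py 420 300 222 6.7
```

```text
t 0.78 tcp [189.9 595.5 222.7] yaw 7.03 F [-0.   0.2  0.3] open 87.7 | tool shift [-192.2 -321.4    0.7] rows>=9 turn 0.006 rad
```

Call:
{"fn": "jog_arm", "kwargs": {"series": [[[1, -20, -33, 0, 0], [1, -20, -33, 0, 0], [1, -20, -33, 0, 0], [1, -20, -33, 0, 0], [1, -20, -33, 0, 0]]]}}

```text
clock: 1.2
tcp_pos: [309.4, 441.7, 222.8]
tcp_rot: [[-0.993, -0.117, 0.0], [-0.117, 0.993, 0.0], [-0.0, 0.0, -1.0]]
ft_force: [0.3, 0.7, 0.7]
opening: 87.8
```

Call:
{"fn": "jog_arm", "kwargs": {"series": [[[1, -20, -33, 0, 0], [1, -20, -33, 0, 0], [1, -20, -33, 0, 0], [1, -20, -33, 0, 0], [1, -12, -33, 0, 0]]]}}

```text
clock: 1.62
tcp_pos: [421.2, 288.3, 222.9]
tcp_rot: [[-0.993, -0.116, 0.001], [-0.116, 0.993, 0.0], [-0.001, 0.0, -1.0]]
ft_force: [0.6, -0.9, -0.4]
opening: 87.8
```

```bash
python3 to.py 430.3 -158.5 120 6.7
```

```text
t 1.62 tcp [421.2 288.3 222.9] yaw 6.65 F [ 0.6 -0.9 -0.4] open 87.8 | tool shift [  42.8 -444.9  102.7] rows>=11 turn -0.001 rad
```

Call:
{"fn": "jog_arm", "kwargs": {"series": [[[1, 4, -40, 8, 0], [1, 4, -40, 8, 0], [1, 4, -40, 8, 0], [1, 4, -40, 8, 0], [1, 4, -40, 8, 0]]]}}

```text
clock: 2.03
tcp_pos: [422.5, 87.4, 182.6]
tcp_rot: [[-0.993, -0.117, 0.001], [-0.117, 0.993, 0.001], [-0.001, 0.0, -1.0]]
ft_force: [1.3, -0.2, 0.2]
opening: 87.8
```

Call:
{"fn": "jog_arm", "kwargs": {"series": [[[1, 4, -40, 8, 0], [1, 4, -40, 8, 0], [1, 4, -40, 8, 0], [1, 4, -40, 8, 0], [1, 4, -40, 8, 0]]]}}

```text
clock: 2.45
tcp_pos: [426.1, -113.6, 142.8]
tcp_rot: [[-0.993, -0.117, 0.001], [-0.117, 0.993, 0.0], [-0.001, -0.0, -1.0]]
ft_force: [0.7, 0.2, 0.3]
opening: 87.4
```

Call:
{"fn": "jog_arm", "kwargs": {"series": [[[1, 2, -30, 8, 0], [1, 0, -10, 0, 0], [1, 0, 0, 0, 0]]]}}

```text
clock: 2.7
tcp_pos: [428.6, -154.8, 134.5]
tcp_rot: [[-0.994, -0.112, -0.0], [-0.112, 0.994, -0.001], [0.0, -0.001, -1.0]]
ft_force: [0.4, -0.3, 0.7]
opening: 88.1
```

```bash
python3 to.py 430.3 -158.5 22 6.7
python3 - <<'E'
from h import *
f=env.grab_frame('wrist'); save(f['img'],'w1.png'); print(f['T_tool_cam'].round(2))
f=env.grab_frame('top'); save(f['img'],'t1.png')
E
```

```text
t 2.70 tcp [ 428.6 -154.8  134.5] yaw 6.43 F [ 0.4 -0.3  0.7] open 88.1 | tool shift [ -1.3  -3.8 112.5] rows>=3 turn -0.005 rad
[[-0.0000e+00  9.6000e-01  2.8000e-01  7.8240e+01]
 [ 1.0000e+00  0.0000e+00 -0.0000e+00 -1.1000e-01]
 [-0.0000e+00  2.8000e-01 -9.6000e-01 -1.6342e+02]
 [ 0.0000e+00  0.0000e+00  0.0000e+00  1.0000e+00]]
```

View pics/w1.png

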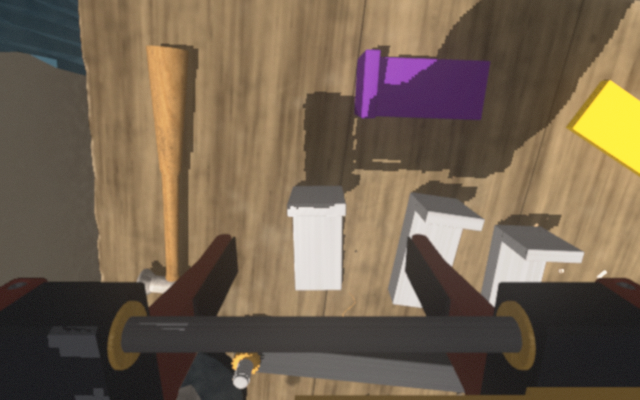

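The wrist view shows the thin plate's tail centred between the open fingers at about (317,205). I descend and grip it.

Call:
{"fn": "jog_arm", "kwargs": {"series": [[[1, -1, -4, 38, 0], [1, 0, 0, 38, 0], [1, 0, 0, 30, 0], [1, 0, 0, 8, 0], [1, 0, 0, 0, 0]]]}}

```text
clock: 3.22
tcp_pos: [429.2, -153.8, 19.2]
tcp_rot: [[-0.993, -0.119, -0.004], [-0.119, 0.993, 0.001], [0.004, 0.002, -1.0]]
ft_force: [-0.6, 0.4, 0.3]
opening: 87.9
```

```bash
python3 to.py 430.3 -158.5 22 6.7
```

```text
t 3.22 tcp [ 429.2 -153.8   19.2] yaw 6.83 F [-0.6  0.4  0.3] open 87.9 | tool shift [-0.5 -4.8 -2.8] rows>=1 turn 0.002 rad
```

Call:
{"fn": "jog_arm", "kwargs": {"series": [[[0, 0, -3, -2, 0], [-0.2, 0, 0, 0, 0], [-0.4, 0, 0, 0, 0], [-0.4, 0, 0, 0, 0], [-0.4, 0, 0, 0, 0]]], "grip_force": 20}}

```text
clock: 3.63
tcp_pos: [431.5, -158.6, 23.7]
tcp_rot: [[-0.993, -0.117, 0.002], [-0.117, 0.993, -0.0], [-0.002, -0.0, -1.0]]
ft_force: [-0.2, 0.0, 0.5]
opening: 57.8
```

Call:
{"fn": "jog_arm", "kwargs": {"series": [[[-0.4, 0, 0, 0, 0], [-0.4, 0, 0, 0, 0], [-0.4, 0, 0, 0, 0]]]}}

```text
clock: 3.88
tcp_pos: [430.9, -158.5, 22.9]
tcp_rot: [[-0.993, -0.117, 0.0], [-0.117, 0.993, 0.0], [-0.0, 0.0, -1.0]]
ft_force: [-1.9, 0.8, 5.8]
opening: 44.1
```

```bash
python3 to.py 520 -145 21 -0.6
```

```text
t 3.88 tcp [ 430.9 -158.5   22.9] yaw 6.72 F [-1.9  0.8  5.8] open 44.1 | tool shift [-90.   3.   2.] rows>=3 turn 0.128 rad
```

Call:
{"fn": "jog_arm", "kwargs": {"series": [[[-0.4, 0, 6, 0, 0.064], [-0.4, 0, 6, 0, 0.064], [-0.4, 0, 0, 0, 0], [-0.4, 0, 0, 0, 0]]]}}

```text
clock: 4.22
tcp_pos: [430.1, -146.9, 22.9]
tcp_rot: [[-1.0, 0.011, 0.001], [0.011, 1.0, -0.0], [-0.001, -0.0, -1.0]]
ft_force: [-0.5, -0.8, 5.6]
opening: 44.0
```

```bash
python3 to.py 520 -145 21 -0.6;python3 - <<'E'
from h import *
f=env.grab_frame('scene'); save(f['img'],'s2.png',(220,110,520,320),2.6)
E
```

```text
t 4.22 tcp [ 430.1 -146.9   22.9] yaw -0.61 F [-0.5 -0.8  5.6] open 44.0 | tool shift [-89.8   2.8   2. ] rows>=3 turn -0.000 rad
```

View pics/s2.png

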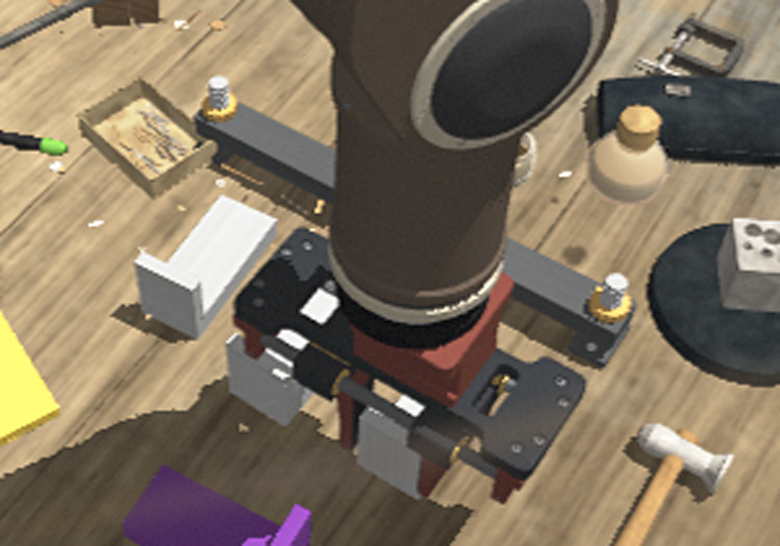

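The plate is gripped and square to the bar. I slide it in moderately.

Call:
{"fn": "jog_arm", "kwargs": {"series": [[[-0.4, -10, 0, 0, 0], [-0.4, -10, 0, 0, 0], [-0.4, -10, 0, 0, 0], [-0.4, -6, 0, 0, 0], [-0.4, 0, 0, 0, 0]]]}}

```text
clock: 4.68
tcp_pos: [465.4, -146.8, 22.5]
tcp_rot: [[-1.0, 0.01, -0.002], [0.01, 1.0, 0.001], [0.002, 0.001, -1.0]]
ft_force: [-1.1, 0.1, 6.1]
opening: 43.8
```

Call:
{"fn": "jog_arm", "kwargs": {"series": [[[-0.4, -10, 0, 0, 0], [-0.4, -10, 0, 0, 0], [-0.4, -10, 0, 0, 0], [-0.4, -10, 0, 0, 0], [-0.4, -10, 0, 0, 0]]]}}

```text
clock: 5.1
tcp_pos: [516.3, -147.4, 22.3]
tcp_rot: [[-1.0, 0.01, -0.001], [0.01, 1.0, 0.0], [0.001, 0.0, -1.0]]
ft_force: [-1.2, 0.4, -0.5]
opening: 43.8
```

Call:
{"fn": "jog_arm", "kwargs": {"series": [[[-0.4, -4, 0, 0, 0], [-0.4, 0, 0, 0, 0], [-0.4, 0, 0, 0, 0]]]}}

```text
clock: 5.35
tcp_pos: [520.1, -147.5, 22.4]
tcp_rot: [[-1.0, 0.01, 0.0], [0.01, 1.0, -0.0], [-0.0, -0.0, -1.0]]
ft_force: [0.7, 0.8, -3.1]
opening: 44.1
```

```bash
python3 to.py 520 -145 21 -0.6;python3 - <<'E'
from h import *
f=env.grab_frame('top'); save(f['img'],'t3.png',(220,110,440,280),3.6)
E
```

```text
t 5.35 tcp [ 520.1 -147.5   22.4] yaw -0.60 F [ 0.7  0.8 -3.1] open 44.1 | tool shift [0.1 2.5 1.4] rows>=1 turn 0.000 rad
```

View pics/t3.png

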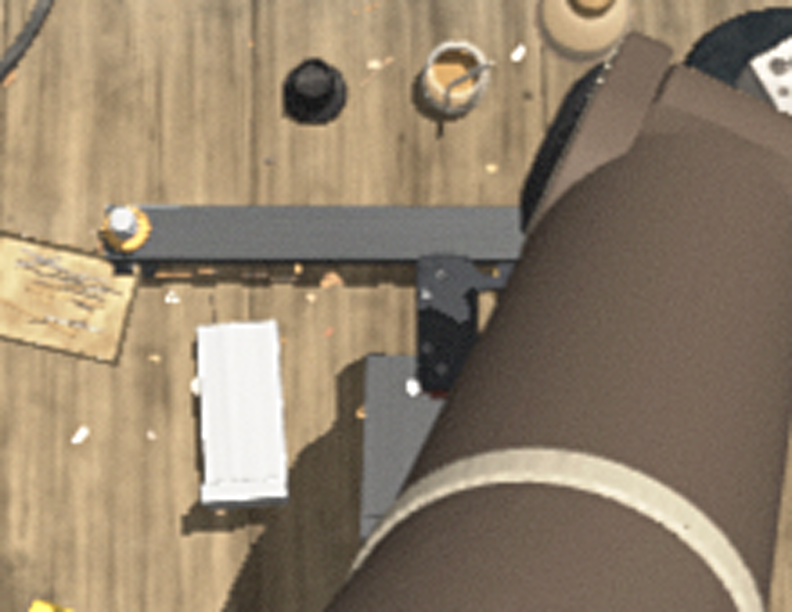

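Call:
{"fn": "jog_arm", "kwargs": {"series": [[[-0.4, 0, 0, 0.7, 0], [-0.3, 0, 0, 0, 0], [0, 0, 0, 0, 0], [0.6, 0, 0, 0, 0], [1, 0, 0, 0, 0]]]}}

```text
clock: 5.82
tcp_pos: [519.9, -147.7, 22.1]
tcp_rot: [[-1.0, 0.011, 0.001], [0.011, 1.0, -0.0], [-0.001, -0.0, -1.0]]
ft_force: [0.2, -0.2, 0.0]
opening: 53.8
```

Call:
{"fn": "jog_arm", "kwargs": {"series": [[[1, 0, 0, 0, 0], [1, 0, 0, 0, 0], [1, 0, 0, -20, 0], [1, 0, 0, -38, 0], [1, 0, 0, -38, 0]]]}}

```text
clock: 6.23
tcp_pos: [518.5, -147.5, 117.9]
tcp_rot: [[-1.0, 0.011, -0.004], [0.011, 1.0, -0.0], [0.004, -0.0, -1.0]]
ft_force: [1.1, -0.2, 0.8]
opening: 85.9
```

```bash
python3 - <<'E'
from h import *
p0=np.array([492.5,32.4]); th=np.radians(3.75)
print('mid tail',p0-45*np.array([np.cos(th),np.sin(th)]))
E
python3 to.py 447.6 29.5 110 3.75
```

```text
mid tail [447.59634845  29.45685918]
t 6.23 tcp [ 518.5 -147.5  117.9] yaw -0.64 F [ 1.1 -0.2  0.8] open 85.9 | tool shift [ 72.8 176.2   8.2] rows>=5 turn -0.077 rad
```

Call:
{"fn": "jog_arm", "kwargs": {"series": [[[1, 14.5, 35, 0, 0], [1, 14.5, 35, 0, 0], [1, 14.5, 35, 0, 0], [1, 14.5, 35, 0, 0], [1, 14.5, 36, 0, -0.077]]]}}

```text
clock: 6.65
tcp_pos: [448.3, 30.4, 118.1]
tcp_rot: [[-0.998, -0.065, 0.001], [-0.065, 0.998, 0.0], [-0.001, 0.0, -1.0]]
ft_force: [1.5, 0.7, 1.0]
opening: 87.6
```

Call:
{"fn": "jog_arm", "kwargs": {"series": [[[1, 0, 0, 0, 0], [1, 0, 0, 0, 0], [1, 0, 0, 0, 0]]]}}

```text
clock: 6.9
tcp_pos: [449.6, 28.9, 118.2]
tcp_rot: [[-0.998, -0.066, 0.001], [-0.066, 0.998, -0.0], [-0.001, -0.0, -1.0]]
ft_force: [-0.6, -0.6, 0.2]
opening: 87.8
```

```bash
python3 to.py 447.6 29.5 22 3.75
python3 - <<'E'
from h import *
from m import plates
f=env.grab_frame('wrist'); save(f['img'],'w4.png')
f=env.grab_frame('top'); save(f['img'],'t4.png',(220,110,440,280),3.6)
E
```

```text
t 6.90 tcp [449.6  28.9 118.2] yaw 3.79 F [-0.6 -0.6  0.2] open 87.8 | tool shift [ 2.   0.8 96.2] rows>=3 turn 0.001 rad
```

View pics/w4.png

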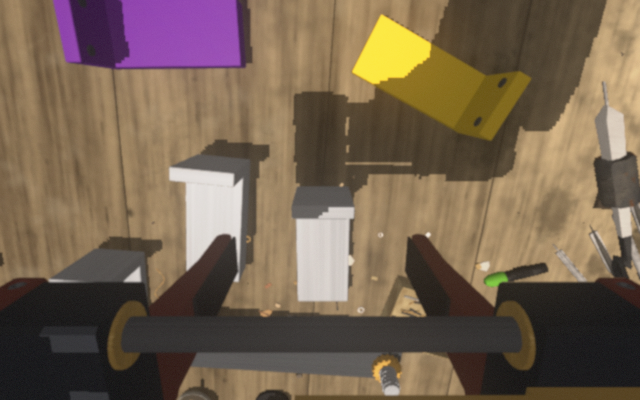

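View pics/t4.png

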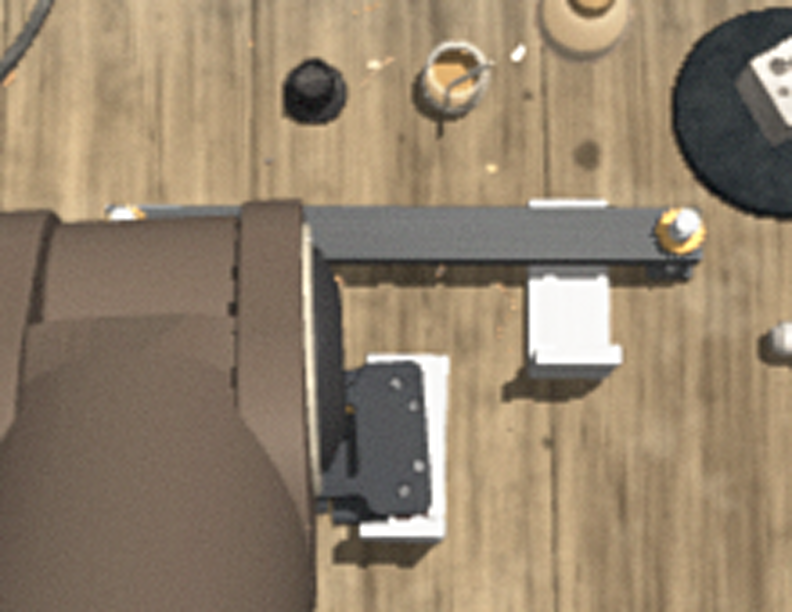

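The thin plate is in, with its nose showing at crop (568,203). The wrist view has the middle plate's tail centred at (323,207). I grasp it.

Call:
{"fn": "jog_arm", "kwargs": {"series": [[[1, 1, 1, 38, 0], [1, 0, 0, 38, 0], [1, 0, 0, 18, 0], [0.4, 0, 0, 0, 0], [0, 0, 0, 0, 0]]]}}

```text
clock: 7.42
tcp_pos: [447.8, 28.6, 23.4]
tcp_rot: [[-0.998, -0.063, -0.002], [-0.063, 0.998, -0.001], [0.002, -0.001, -1.0]]
ft_force: [0.7, -0.0, 0.5]
opening: 77.8
```

Call:
{"fn": "jog_arm", "kwargs": {"series": [[[-0.4, 0, 0, 0, 0], [-0.4, 0, 0, 0, 0], [-0.4, 0, 0, 0, 0], [-0.4, 0, 0, 0, 0], [-0.4, 0, 0, 0, 0]]]}}

```text
clock: 7.83
tcp_pos: [448.6, 30.3, 24.7]
tcp_rot: [[-0.998, -0.066, 0.001], [-0.066, 0.998, 0.001], [-0.001, 0.0, -1.0]]
ft_force: [-0.5, -1.6, 1.0]
opening: 44.6
```

```bash
python3 to.py 447.6 27 22 -0.6
```

```text
t 7.83 tcp [448.6  30.3  24.7] yaw 3.80 F [-0.5 -1.6  1. ] open 44.6 | tool shift [ 1.2 -3.2  2.7] rows>=1 turn 0.077 rad
```

Call:
{"fn": "jog_arm", "kwargs": {"series": [[[-0.4, 0, -3, 0, 0.077], [-0.4, -10, 0, 0, 0], [-0.4, -10, 0, 0, 0], [-0.4, 0, 0, 0.5, 0], [-0.4, 0, 0, 0, 0]]]}}

```text
clock: 8.25
tcp_pos: [468.7, 27.1, 24.2]
tcp_rot: [[-1.0, 0.011, 0.0], [0.011, 1.0, 0.001], [-0.0, 0.001, -1.0]]
ft_force: [-1.4, 0.4, 8.4]
opening: 44.2
```

```bash
python3 to.py 520 27 22 -0.6
```

```text
t 8.25 tcp [468.7  27.1  24.2] yaw -0.61 F [-1.4  0.4  8.4] open 44.2 | tool shift [-51.3   0.4   2.2] rows>=2 turn -0.000 rad
```

Call:
{"fn": "jog_arm", "kwargs": {"series": [[[-0.4, -3, 0, 0, 0], [-0.4, -3, 0, 0, 0], [-0.4, 0, 0, 0, 0]]]}}

```text
clock: 8.5
tcp_pos: [471.3, 27.1, 23.9]
tcp_rot: [[-1.0, 0.01, -0.006], [0.01, 1.0, 0.001], [0.006, 0.001, -1.0]]
ft_force: [-11.3, 1.3, 18.4]
opening: 43.9
```

Call:
{"fn": "jog_arm", "kwargs": {"series": [[[-0.4, -2, 0, 0, 0], [-0.4, -2, 0, 0, 0], [-0.4, 0, 0, 0, 0]]]}}

```text
clock: 8.75
tcp_pos: [475.9, 27.0, 23.8]
tcp_rot: [[-1.0, 0.01, -0.004], [0.01, 1.0, 0.001], [0.004, 0.001, -1.0]]
ft_force: [-8.0, 0.7, 11.9]
opening: 44.0
```

Call:
{"fn": "jog_arm", "kwargs": {"series": [[[-0.4, -2, 0, 0, 0], [-0.4, -2, 0, 0, 0], [-0.4, 0, 0, 0, 0]]]}}

```text
clock: 9.0
tcp_pos: [480.3, 26.9, 23.8]
tcp_rot: [[-1.0, 0.01, -0.004], [0.01, 1.0, 0.001], [0.004, 0.001, -1.0]]
ft_force: [-5.6, -0.8, 8.0]
opening: 44.0
```

Run:
```python
from h import *
for n in ['scene','wrist','top']:
    f=env.grab_frame(n)
    if n=='wrist': save(f['img'],'w5.png')
    else:
        save(f['img'],n+'5.png',(240,110,470,280),3.4)
        print(f['shot'])
```

```text
10
12
```

View pics/scene5.png

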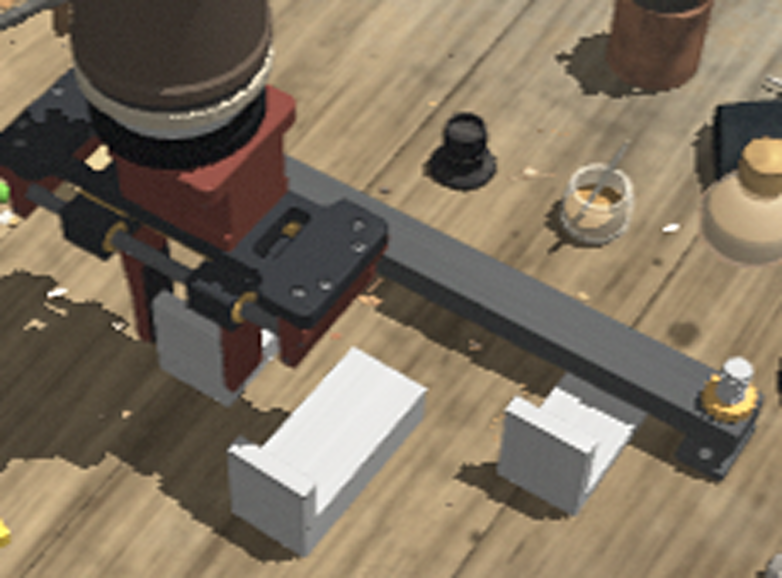

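View pics/w5.png

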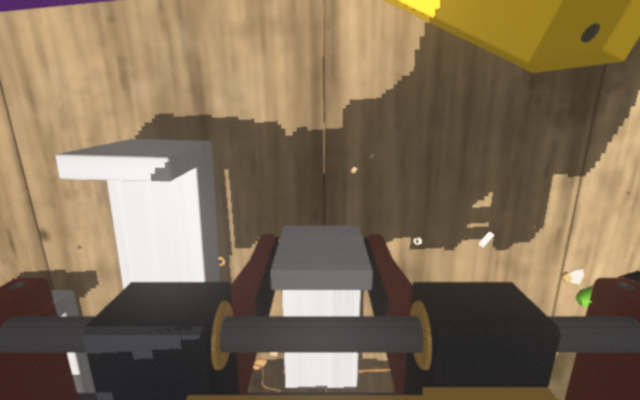

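View pics/top5.png

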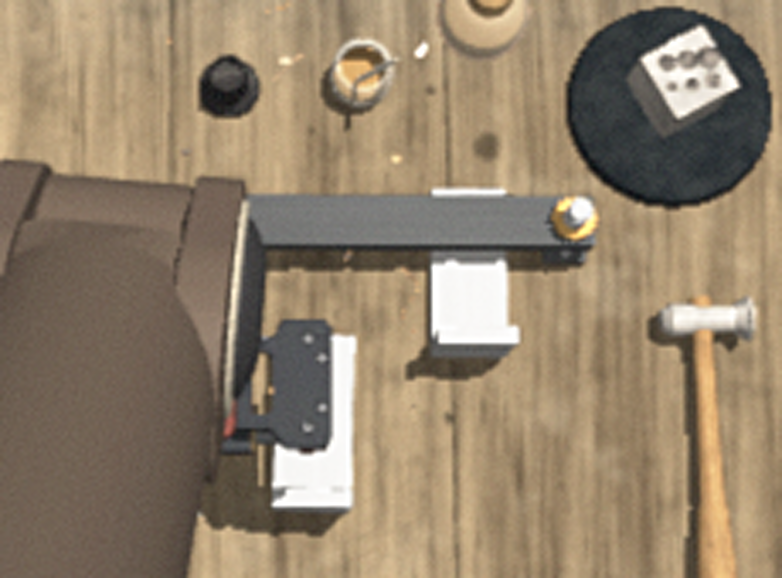

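```bash
cat > wr.py <<'E'
from h import *
def wristW():
    s=env.state(); f=env.grab_frame('wrist')
    T=np.eye(4);T[:3,:3]=s['tcp_rot'];T[:3,3]=s['tcp_pos']
    f['camera_from_world']=np.linalg.inv(T@f['T_tool_cam'])
    return f,world(f)
E
python3 - <<'E'
from wr import *
f,W=wristW()
for r in list(range(225,250,6))+list(range(355,400,3)): print(r,[W[r,c].round(1).tolist() for c in (300,320,340)])
save(f['img'],'w6.png',(240,210,400,400),3)
E
```

```text
225 [[472.2, 14.7, 2.9], [472.3, 26.3, 2.9], [472.0, 37.7, 4.1]]
231 [[472.5, 15.2, 11.4], [472.7, 26.3, 11.1], [472.8, 37.3, 11.2]]
237 [[471.8, 15.8, 21.7], [472.1, 26.3, 21.2], [472.3, 36.8, 21.1]]
243 [[472.6, 16.2, 27.5], [472.1, 26.3, 28.9], [472.5, 36.4, 28.4]]
249 [[472.7, 16.6, 34.6], [471.9, 26.3, 36.6], [471.9, 35.9, 36.8]]
355 [[546.9, 13.7, 20.5], [548.2, 25.4, 19.3], [547.4, 37.2, 20.3]]
358 [[550.3, 13.5, 19.1], [549.3, 25.4, 20.4], [549.8, 37.2, 20.0]]
361 [[552.0, 13.5, 19.7], [552.5, 25.4, 19.2], [552.5, 37.3, 19.4]]
364 [[554.1, 13.4, 19.7], [554.3, 25.4, 19.6], [554.6, 37.3, 19.5]]
367 [[556.3, 13.4, 19.7], [556.5, 25.3, 19.6], [556.6, 37.3, 19.7]]
370 [[558.5, 13.3, 19.7], [559.4, 25.3, 18.9], [559.3, 37.3, 19.1]]
373 [[560.5, 13.3, 19.9], [560.8, 25.3, 19.7], [560.9, 37.3, 19.7]]
376 [[563.2, 13.2, 19.4], [563.5, 25.3, 19.2], [563.9, 37.4, 18.9]]
379 [[565.1, 13.1, 19.7], [565.5, 25.2, 19.4], [565.8, 37.4, 19.2]]
382 [[567.5, 13.1, 19.5], [566.9, 25.2, 20.3], [567.1, 37.3, 20.2]]
385 [[568.8, 13.1, 20.5], [570.5, 25.2, 19.0], [569.7, 37.3, 19.9]]
388 [[589.5, 11.4, 2.2], [590.1, 24.9, 1.8], [590.8, 38.5, 1.2]]
391 [[592.1, 11.4, 2.1], [593.0, 24.9, 1.4], [592.7, 38.4, 1.8]]
394 [[574.7, 13.0, 21.4], [574.1, 25.1, 22.1], [573.7, 37.2, 22.6]]
397 [[460.5, 22.6, 132.4], [460.1, 26.7, 132.8], [461.9, 30.8, 131.2]]
```

View pics/w6.png

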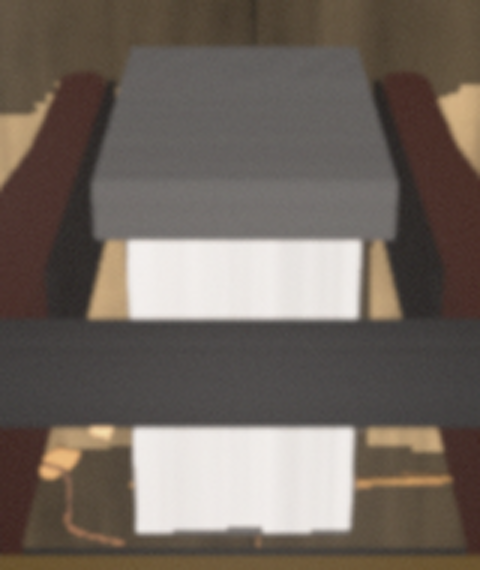

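The nose is about 2 mm short of the bar face, and the measured gap is too close to 18 mm to decide from images. The force was only me pressing the plate down, so I ease that off and try physically.

Call:
{"fn": "jog_arm", "kwargs": {"series": [[[-0.4, 0, 0, -0.8, 0], [-0.4, 0, 0, 0, 0], [-0.4, 0, 0, 0, 0]]]}}

```text
clock: 9.45
tcp_pos: [482.4, 26.8, 24.3]
tcp_rot: [[-1.0, 0.011, 0.0], [0.011, 1.0, 0.0], [-0.0, 0.0, -1.0]]
ft_force: [0.4, -0.6, -2.7]
opening: 44.0
```

Call:
{"fn": "jog_arm", "kwargs": {"series": [[[-0.4, -2, 0, 0, 0], [-0.4, 0, 0, 0, 0]]]}}

```text
clock: 9.62
tcp_pos: [483.0, 26.7, 23.8]
tcp_rot: [[-1.0, 0.011, -0.003], [0.011, 1.0, -0.0], [0.003, -0.0, -1.0]]
ft_force: [-4.5, -0.3, -1.3]
opening: 43.7
```

Call:
{"fn": "jog_arm", "kwargs": {"series": [[[-0.4, -2, 0, 0, 0], [-0.4, 0, 0, 0, 0]]]}}

```text
clock: 9.78
tcp_pos: [483.1, 26.7, 23.8]
tcp_rot: [[-1.0, 0.011, -0.007], [0.011, 1.0, 0.0], [0.007, 0.0, -1.0]]
ft_force: [-10.3, 0.0, 7.4]
opening: 43.9
```

Call:
{"fn": "jog_arm", "kwargs": {"series": [[[-0.4, -2, 0, 0, 0], [-0.4, 0, 0, 0, 0]]]}}

```text
clock: 9.95
tcp_pos: [483.5, 26.7, 23.7]
tcp_rot: [[-1.0, 0.011, -0.009], [0.011, 1.0, 0.0], [0.009, 0.0, -1.0]]
ft_force: [-14.8, 0.3, 13.5]
opening: 43.7
```

Run:
```python
from wr import *
f,W=wristW()
for r in list(range(225,250,6))+list(range(361,400,3)): print(r,[W[r,c].round(1).tolist() for c in (300,320,340)])
save(f['img'],'w7.png',(240,210,400,400),3)
```

```text
225 [[475.1, 14.5, 2.7], [474.9, 26.0, 3.6], [475.9, 37.6, 1.2]]
231 [[475.4, 15.0, 11.6], [475.2, 26.1, 12.3], [475.3, 37.0, 12.4]]
237 [[474.7, 15.6, 21.9], [475.0, 26.1, 21.5], [475.3, 36.6, 21.0]]
243 [[475.1, 16.0, 28.8], [474.9, 26.1, 29.6], [475.0, 36.1, 29.6]]
249 [[474.6, 16.5, 37.2], [475.5, 26.1, 35.5], [475.9, 35.8, 34.8]]
361 [[554.1, 13.3, 20.1], [554.5, 25.1, 19.9], [554.8, 37.0, 19.7]]
364 [[557.3, 13.2, 19.0], [556.9, 25.1, 19.6], [557.7, 37.0, 18.8]]
367 [[558.7, 13.2, 19.9], [560.4, 25.1, 18.1], [560.2, 37.1, 18.4]]
370 [[560.6, 13.1, 20.1], [561.0, 25.1, 19.8], [561.7, 37.0, 19.2]]
373 [[563.5, 13.0, 19.3], [563.7, 25.0, 19.3], [563.7, 37.0, 19.4]]
376 [[565.3, 13.0, 19.7], [566.1, 25.0, 19.0], [565.8, 37.0, 19.5]]
379 [[568.5, 12.8, 18.7], [567.9, 25.0, 19.5], [568.6, 37.1, 18.9]]
382 [[569.9, 12.9, 19.6], [570.3, 25.0, 19.3], [570.5, 37.1, 19.2]]
385 [[570.9, 12.9, 20.9], [572.4, 24.9, 19.5], [572.1, 37.1, 19.9]]
388 [[592.0, 11.2, 1.9], [593.7, 24.6, 0.4], [593.0, 38.2, 1.2]]
391 [[574.6, 12.8, 21.6], [575.0, 24.9, 21.4], [574.1, 36.9, 22.4]]
394 [[574.0, 13.0, 24.4], [574.1, 24.9, 24.4], [574.6, 36.8, 24.0]]
397 [[465.3, 22.3, 131.4], [464.4, 26.5, 132.3], [464.0, 30.5, 132.7]]
```

View pics/w7.png

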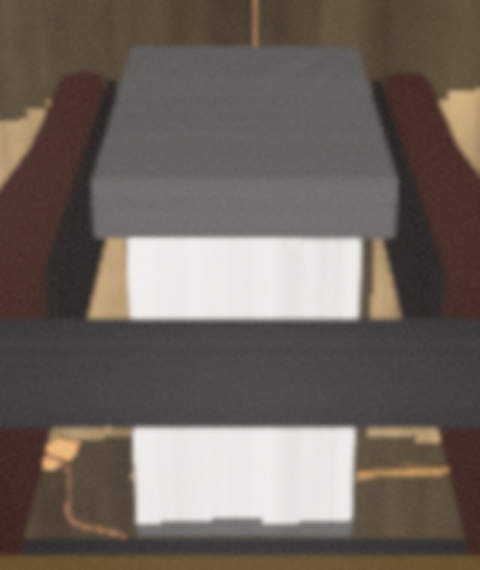

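The push stalled with the nose against the bar (force rising to 15 N, no travel). The plate may have been lifted a fraction, so I repeat the test: back off, release so it drops flat, regrip and push.

Call:
{"fn": "jog_arm", "kwargs": {"series": [[[-0.4, 5, 0, 0, 0], [-0.4, 5, 0, 0, 0], [-0.4, 0, 0, 0, 0], [-0.2, 0, 0, 0, 0], [0, 0, 0, 0, 0]]]}}

```text
clock: 10.42
tcp_pos: [478.8, 26.9, 24.3]
tcp_rot: [[-1.0, 0.011, 0.001], [0.011, 1.0, 0.0], [-0.001, 0.0, -1.0]]
ft_force: [-1.5, 0.9, -3.1]
opening: 44.1
```

Call:
{"fn": "jog_arm", "kwargs": {"series": [[[0, 0, 0, 0, 0], [0, 0, 0, 0, 0], [-0.3, 0, 0, 0, 0], [-0.4, 0, 0, 0, 0], [-0.4, 0, 0, 0, 0]]]}}

```text
clock: 10.83
tcp_pos: [478.5, 26.8, 24.3]
tcp_rot: [[-1.0, 0.011, 0.0], [0.011, 1.0, 0.0], [-0.0, 0.0, -1.0]]
ft_force: [0.9, 0.7, -0.7]
opening: 43.8
```

Call:
{"fn": "jog_arm", "kwargs": {"series": [[[-0.4, 0, 0, 0, 0], [-0.4, 0, 0, 0, 0], [-0.4, 0, 0, 0, 0], [-0.4, 0, 0, 0, 0]]]}}

```text
clock: 11.17
tcp_pos: [478.4, 26.8, 24.3]
tcp_rot: [[-1.0, 0.011, 0.0], [0.011, 1.0, 0.0], [-0.0, 0.0, -1.0]]
ft_force: [0.7, -0.4, -1.6]
opening: 43.9
```

Call:
{"fn": "jog_arm", "kwargs": {"series": [[[-0.4, -2, 0, 0, 0], [-0.4, -2, 0, 0, 0], [-0.4, 0, 0, 0, 0]]]}}

```text
clock: 11.42
tcp_pos: [482.5, 26.8, 24.2]
tcp_rot: [[-1.0, 0.011, -0.0], [0.011, 1.0, 0.0], [0.0, 0.0, -1.0]]
ft_force: [-1.4, -0.0, -0.1]
opening: 43.7
```

Call:
{"fn": "jog_arm", "kwargs": {"series": [[[-0.4, -2, 0, 0, 0], [-0.4, 0, 0, 0, 0], [-0.4, 0, 0, 0, 0]]]}}

```text
clock: 11.67
tcp_pos: [483.3, 26.7, 24.0]
tcp_rot: [[-1.0, 0.011, -0.002], [0.011, 1.0, 0.0], [0.002, 0.0, -1.0]]
ft_force: [-5.6, 0.6, 3.4]
opening: 43.7
```

Call:
{"fn": "jog_arm", "kwargs": {"series": [[[-0.4, -2, 0, 0, 0], [-0.4, 0, 0, 0, 0], [-0.4, 0, 0, 0, 0]]]}}

```text
clock: 11.92
tcp_pos: [483.7, 26.7, 23.7]
tcp_rot: [[-1.0, 0.011, -0.005], [0.011, 1.0, 0.0], [0.005, 0.0, -1.0]]
ft_force: [-9.7, 0.5, 4.7]
opening: 43.8
```

Call:
{"fn": "jog_arm", "kwargs": {"series": [[[-0.4, -2, 0, 0, 0], [-0.4, 0, 0, 0, 0], [-0.4, 0, 0, 0, 0]]]}}

```text
clock: 12.17
tcp_pos: [484.1, 26.7, 23.6]
tcp_rot: [[-1.0, 0.011, -0.008], [0.011, 1.0, 0.0], [0.008, 0.0, -1.0]]
ft_force: [-12.8, 0.6, 10.0]
opening: 44.0
```

Call:
{"fn": "jog_arm", "kwargs": {"series": [[[-0.4, -2, 0, 0, 0], [-0.4, 0, 0, 0, 0], [-0.4, 0, 0, 0, 0]]]}}

```text
clock: 12.42
tcp_pos: [484.7, 26.7, 23.4]
tcp_rot: [[-1.0, 0.011, -0.01], [0.011, 1.0, 0.0], [0.01, 0.0, -1.0]]
ft_force: [-16.4, 0.2, 12.7]
opening: 43.9
```

It blocked again at the same spot with the plate flat, so the middle plate doesn't fit, which agrees with the measured gap of about 17.7 mm. I draw it back and release it.

Call:
{"fn": "jog_arm", "kwargs": {"series": [[[-0.4, 10, 0, 0, 0], [-0.4, 10, 0, 0, 0], [-0.4, 10, 0, 0, 0], [-0.4, 10, 0, 0, 0], [-0.4, 8, 0, 0, 0]]]}}

```text
clock: 12.83
tcp_pos: [441.1, 27.2, 24.2]
tcp_rot: [[-1.0, 0.011, 0.0], [0.011, 1.0, 0.0], [-0.0, 0.0, -1.0]]
ft_force: [-0.5, -0.2, -2.4]
opening: 43.9
```

Call:
{"fn": "jog_arm", "kwargs": {"series": [[[-0.4, 0, 0, 0, 0], [-0.4, 0, 0, 0, 0], [-0.2, 0, 0, 0, 0], [0.2, 0, 0, 0, 0], [1, 0, 0, 0, 0]]]}}

```text
clock: 13.25
tcp_pos: [443.2, 27.2, 24.4]
tcp_rot: [[-1.0, 0.011, 0.001], [0.011, 1.0, 0.0], [-0.001, 0.0, -1.0]]
ft_force: [-0.4, 0.3, -0.5]
opening: 54.0
```

Call:
{"fn": "jog_arm", "kwargs": {"series": [[[1, 0, 0, 0, 0], [1, 0, 0, 0, 0], [1, 0, 0, -20, 0], [1, 0, 0, -40, 0], [1, 0, 0, -40, 0]]]}}

```text
clock: 13.67
tcp_pos: [441.2, 26.5, 124.6]
tcp_rot: [[-1.0, 0.011, -0.003], [0.011, 1.0, -0.002], [0.003, -0.002, -1.0]]
ft_force: [0.9, -0.1, 0.2]
opening: 86.1
```

Call:
{"fn": "jog_arm", "kwargs": {"series": [[[1, 0, 40, -10, 0], [1, 0, 40, -10, 0], [1, 0, 40, -10, 0], [1, 0, 40, -10, 0], [1, 0, 40, -10, 0]]]}}

```text
clock: 14.08
tcp_pos: [444.2, 229.1, 175.2]
tcp_rot: [[-1.0, 0.011, 0.001], [0.011, 1.0, 0.001], [-0.001, 0.001, -1.0]]
ft_force: [1.3, 0.9, -0.4]
opening: 87.9
```

Call:
{"fn": "jog_arm", "kwargs": {"series": [[[1, 10, 40, 0, 0], [1, 10, 40, 0, 0], [1, 10, 40, 0, 0], [1, 0, 0, 0, 0], [1, 0, 0, 0, 0]]]}}

```text
clock: 14.5
tcp_pos: [414.4, 349.9, 173.8]
tcp_rot: [[-1.0, 0.006, -0.001], [0.006, 1.0, -0.0], [0.001, -0.0, -1.0]]
ft_force: [0.9, -0.0, 0.6]
opening: 87.9
```

Run:
```python
from h import *
from m import plates
for n in ['scene','top']:
    f=env.grab_frame(n); W=world(f); print(n); plates(f,W)
    save(f['img'],n+'8.png',(220,110,470,300),3.2)
    for q in ['eye_loupe','brush_jar']:
        for o in env.outline_of(q,f)[:1]:
            P=W[o['pixels']]; print(q,round(o['conf'],2),np.round(o['position']),np.nanpercentile(P,5,0).round(),np.nanpercentile(P,95,0).round())
    if n=='top':
        # nose beyond bar
        hsv=cv2.cvtColor(f['img'],cv2.COLOR_RGB2HSV)
        m=(W[...,0]>595)&(W[...,0]<640)&(W[...,1]>-175)&(W[...,1]<-115)&(hsv[...,1]<45)&(hsv[...,2]>110)&(W[...,2]>5)&(W[...,2]<16)
        P=W[m]; print('thin nose',m.sum(),P.min(0),P.max(0))
print(env.state()['clock'])
```

```text
scene
px [302. 213.] n 1169 footz 18.8 zmax 57.3 rect [485.4  25.5] [ 45.7 101.3] 88.9 box [[434.29998779296875, 3.700000047683716], [535.5999755859375, 1.7000000476837158], [536.5, 47.400001525878906], [435.20001220703125, 49.400001525878906]]
px [339. 238.] n 1379 footz 26.7 zmax 57.4 rect [473.6 -56.7] [ 45.  100.5] 87.2 box [[422.29998779296875, -76.69999694824219], [522.7000122070312, -81.5999984741211], [524.9000244140625, -36.70000076293945], [424.5, -31.799999237060547]]
px [410. 236.] n 423 footz 10.9 zmax 57.7 rect [ 541.2 -149.1] [44.1 56.9] 89.4 box [[512.5, -170.8000030517578], [569.4000244140625, -171.39999389648438], [569.7999877929688, -127.30000305175781], [512.9000244140625, -126.69999694824219]]
eye_loupe 0.76 [374. 156.] [664. -23.   3.] [688.   3.  32.]
brush_jar 0.82 [416. 169.] [ 666. -105.    4.] [701. -73.  39.]
top
px [368. 174.] n 804 footz 36.4 zmax 40.4 rect [ 592.3 -122.7] [139.5  37.9] 89.6 box [[572.7999877929688, -192.3000030517578], [610.7000122070312, -192.60000610351562], [611.7000122070312, -53.099998474121094], [573.7999877929688, -52.90000152587
[... 257 characters left out ...]
]
px [289. 228.] n 1094 footz 18.6 zmax 57.9 rect [483.5  27.2] [43.9 97.8] 89.3 box [[434.29998779296875, 5.900000095367432], [532.0999755859375, 4.699999809265137], [532.5999755859375, 48.599998474121094], [434.79998779296875, 49.79999923706055]]
px [332. 234.] n 1132 footz 26.4 zmax 57.9 rect [471.4 -55.2] [43.7 99.5] 87.9 box [[420.8999938964844, -75.19999694824219], [520.2999877929688, -78.9000015258789], [521.9000244140625, -35.20000076293945], [422.5, -31.5]]
eye_loupe 0.5 [305. 133.] [662. -22.   2.] [686.   7.  32.]
brush_jar 0.61 [346. 131.] [ 665. -101.    8.] [697. -70.  37.]
thin nose 43 [ 607.16367909 -168.52717124    6.83328767] [ 611.09617145 -126.53892882   14.96943946]
14.8
```

View pics/scene8.png

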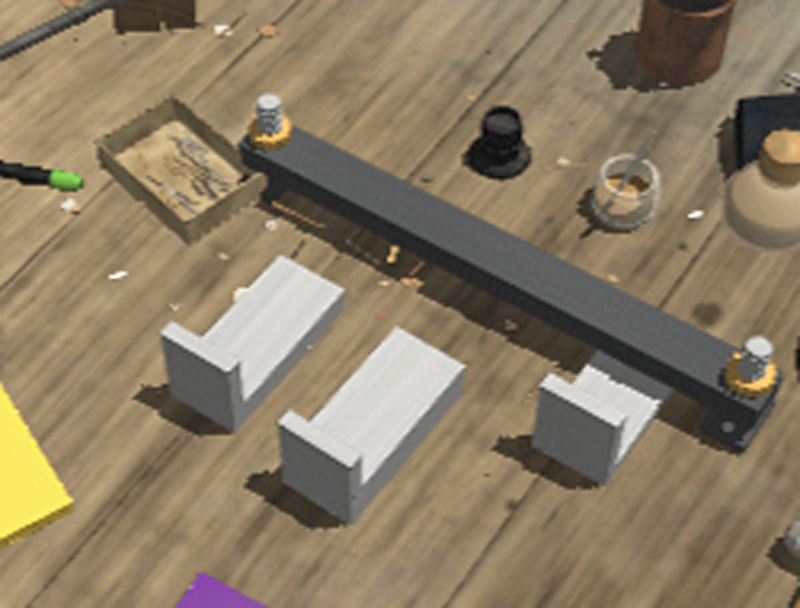

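View pics/top8.png

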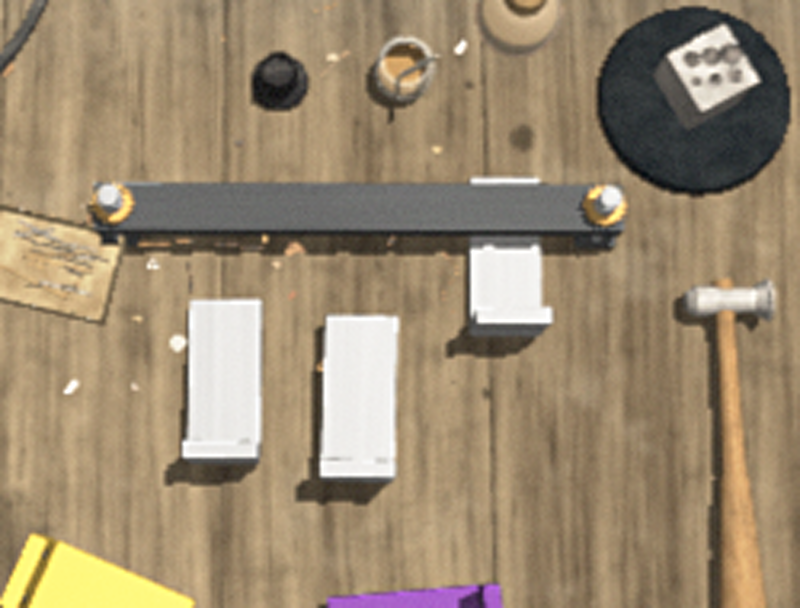

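Thin plate: nose at x≈612 mm against the bar centre line at ≈586–587, so about 25 mm past it (18 needed). The middle plate's nose (≈532) and the thick plate's (≈521) are clear of the bar, and the loupe and jar haven't moved. The arm is clear, so I hand in.

```bash
python3 -c "
from cell import env
print(env.hand_in())"
```

```text
the job is handed in; nothing more can be done
None
```

The job is handed in, with the thin (10 mm) plate left under the bar as the thickest one that fits. The simulator gave no verdict, so these results are my own checks.

**What I did**
- **Thin plate:** I gripped its tail, squared it to the bar and slid it under until its nose showed beyond the far side.
- **Middle plate (18 mm):** I pushed it against the bar twice. The second time I first released it so it lay flat on the bench. It stopped at the same spot both times, with the push rising to about 15 N. I then drew it back and released it.
- **Thick plate (26 mm):** I did not move it, since the thinner middle plate had already been blocked.

**Last checks (pictures at 14.8 s, limit 64 s)**
- The thin plate's nose is about 25 mm past the bar's centre line; 18 mm was needed.
- The middle plate's nose is about 53 mm short of the centre line and the thick plate's about 65 mm short; at least 22 mm was needed.
- All three plates lie flat.
- The loupe and jar show no movement beyond measurement noise.
- The arm is clear of everything.

**Where the measurements disagreed:** the fixed cameras put the gap at about 17.7 mm, while a rough wrist-camera estimate gave 18.4 to 20.5 mm. I went with the two blocked pushes, which agree with the fixed cameras.

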